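Break loose the stuck lid of the plant-feed jar

ROBOT

A 6-joint arm with a two-finger parallel gripper is mounted at the origin on the work surface. World frame = base frame: x ahead of the robot, y to its left, z up, the work surface at z = 0. Lengths are in m, angles in rad, forces in N, time in s.
With the tool pointing down it reaches from about 0.35 to 0.775 m from the base axis. Payload 7.3 kg.
Tool frame: the origin (TCP) lies at the centre of the arm's flange, where the gripper is bolted on; the fingertips stand 178 mm ahead of it and the grasp point (between the pads) lies 159 mm ahead of it; z points along the fingers, y is the line along which they close (so a half turn about z gives the same grasp; the last joint's range is limited). The gripper opens to 92 mm and grips with 3 to 60 N. Pads are 19 mm wide; open, the fingers measure 130 mm over their backs; the gripper's body (75 mm by 190 mm) begins 47 mm behind the grasp point.
Start: joints at [-1.362, 0.342, 1.524, -0, 1.275, -0.146], TCP at [0.182, -0.492, 0.405] pointing down, gripper open.
Joint ranges: [-2.53, 2.53], [-0.77, 2.02], [0.04, 2.7], [-1, 4.14], [0.28, 2.66], [-3.11, 3.11]. Speed limits (rad/s): [2.57, 2.57, 3.14, 3.14, 3.14, 3.14].

INTERFACE

Orientations are given as [roll, pitch, yaw] about the fixed x, y, z axes, in that order (R = Rz(yaw) Ry(pitch) Rx(roll)).
In Python, from cell import robot, vision, observe gives the robot as it stands (robot), with the cameras (vision) and the readings as plain functions.
- The arm moves only by the shell command python3 drive.py 'ROWS' [OPENING] [FORCE]. ROWS is a JSON list of rows, 1 to 8 of them, each of 6 numbers: dx, dy, dz in m, then a rotation vector rx, ry, rz in rad; each row shifts and turns the commanded pose from where the row before left it, along the tool's axes as they then stand; what a row does not reach is not made up. A row lasts 1/12 s, in which the tool goes at most 0.0417 m and 0.125 rad, less where a joint would pass 70% of its speed; a pose out of reach is approached as far as the arm can. OPENING is the finger opening in m, set as the command begins (- or left out keeps the last). The fingers move at their own pace and stop on an object; FORCE is the grip in N (left out, the last holds). Time passes only in rows, so rows that do not move let the fingers close. It prints the time, the measured TCP pose, the force, the opening and the grip force at its end.
- observe(): the state, without advancing time (a new reading comes with each control period).
- vision.read_camera(name): name is "scene" or "top"; returns a dict with "image" (400x640x3 uint8, red, green, blue), "fx", "fy", "cx", "cy" (pixels), "pose" (4x4, takes a point from camera to world coordinates). Camera axes: x right, y down, z forward; pixel columns grow to the right and rows downward; lengths in m; the calibration is good to about 2 mm. A picture is of the moment at which its call begins. There is no depth.
- robot.hand_in(): hands the job in; it is judged then, once.
The state is a dict: "time": time; "qpos": joint angles; "qvel": joint speeds; "joint_efforts": joint torques, N m; "tool_pos": TCP position; "tool_rot": TCP orientation; "contact_force": force on the tool from outside, world axes, zero at the start; "torque": the same for the moment, N m; "opening": finger opening in m; "grip_force": force on a finger pad.
Only numpy, scipy, OpenCV 4.12 (cv2) and the standard library are available. Lean on these libraries where they do the work, as an engineer would, in place of code of your own. Each camera call takes 0.05 s, during which the arm holds its last target. There are 200 camera calls.

TASK

The push-and-turn lid of the square plant-feed jar has stuck. Push it down steadily, without leaning hard on the jar, break it loose with a short hard twist anticlockwise, spin it the rest of the way off, and lay it gently, top side up, flat on the floor of the bamboo tray. Hold the lid no tighter than needed, since a crushing grip cracks it; leave the jar standing down in its wooden pocket, and the pot, saucer, fork and spray bottle where they are.

Things in the scene. Friction and masses are not known exactly. Their poses are not given: they have to be found in the camera images.
- jar: White plastic jar, body 92 mm square and 88 mm high, then a low shoulder and a round neck (rim 118 mm up). Stands loose in the caddy's pocket, 1.5 mm play a side, which keeps it from turning. 0.5 to 0.85 kg. Origin: centre of its underside, z up.
- lid: Black ribbed push-and-turn lid, 61 mm across, 24 mm high, 50 g. Origin: centre of its lower edge (10 mm over the shoulder), z up. Catches block any turn until it is pushed down 3 mm on its spring (15 to 20 N). Opens anticlockwise: first 25 degrees hard (up to 0.9 N m), then it springs up, turns easily, climbs 18 mm a turn and is free about 110 degrees from the start. Cracks over 40 N a side.
- caddy: Square pocket of plywood offcuts screwed to the bench, 119 mm square and 62 mm high over all, pocket 95 mm square with its floor 12 mm over the bench; the jar stands in it. Its place and yaw vary. Origin: centre of its underside, x and y along its sides.
- base: Cork base of the pocket, 95 mm square, 12 mm thick, fixed; the jar stands on it (at most 8.5 N of weight) and may be leaned on with no more than 34 N in all. Origin: centre of its underside.
- tray: Low bamboo tray, loose, 0.6 kg, 180 mm along its x, 240 mm along its y, rim 28 mm high; walls 7 mm thick, floor 7 mm over the bench. Origin: centre of its underside.
- pot: Empty black plastic pot, 130 mm across the rim, 115 mm high, a bystander. Origin: centre of its underside.
- saucer: Clay saucer, 124 mm across, 24 mm high, a bystander. Origin: centre of its underside.
- fork: Hand fork with red handle and three steel tines, 285 mm long along its x, 77 mm wide, 30 mm high, a bystander lying on the bench. Origin: on the bench under its middle.
- spray: White plastic spray bottle with press-button nozzle, 68 mm across, 198 mm high, a bystander. Origin: centre of its underside.

How it is judged:
On the way, in this order (a step that is already met when the one before it is completed fails the run):
1. the lid is broken loose: turned at least 17 degrees on the jar while still sitting on its thread (angle between the x axis of lid and the x axis of jar, either way round above 0.3 rad and z of lid in the frame of jar below 0.109 m).
2. the lid is up off the neck with the jar still standing in its pocket (z of lid in the frame of jar above 0.126 m and z of jar in the frame of caddy below 0.016 m), for 0.1 s.
At the end, for the whole second after the job is handed in: The lid lies still, top up and flat (within 6 degrees), on the tray's floor, inside the walls; the jar stands upright (within 3 degrees) in its pocket, within 4 mm of the pocket's floor and 10 mm of its middle (x of lid in the frame of tray between -0.055 and 0.055 m and y of lid in the frame of tray between -0.085 and 0.085 m and z of lid in the frame of tray between 0.004 and 0.011 m and angle between lid's own z axis and vertical below 0.1 rad and linear speed of lid below 0.02 m/s and z of jar in the frame of caddy below 0.016 m and angle between jar's own z axis and vertical below 0.05 rad and horizontal distance between jar and caddy below 0.01 m); the robot touches nothing.
It fails at once if the jar is pulled more than 8 mm up out of its seat or tipped more than 9 degrees (z of jar in the frame of caddy above 0.02 m or angle between jar's own z axis and vertical above 0.15 rad).
It fails at once if the lid is squeezed with more than 40 N a side (80 N in all) (contact force between the fingers and lid above 80 N).
It fails at once if the jar is leaned on: pressed on the base of its pocket with more than 34 N, its own weight included (contact force between jar and base above 34 N).
It fails at once if the lid is dropped: moving faster than 0.6 m/s with no finger on it (linear speed of lid above 0.6 m/s and contact force between the fingers and lid below 0.05 N).
It fails at once if the pot, saucer, fork or spray bottle is moved more than 30 mm (distance of any of pot, saucer, fork, spray from where it was at the start of the episode above 0.03 m).
It also fails if it takes over 64 s, if anything falls off the work surface, if the arm or the gripper's body presses on something with over 40 N, if the wrist force passes 120 N, or if a joint passes its speed limit or range.

## Working session

There is one attempt and no reset: what is moved stays moved. The work goes in short steps, Python scripts to look and compute and a shell command to move; the robot and the scene stay as the last step left them, time stands still between calls to the robot, and variables do not carry over. Pictures are saved under pics/ and viewed, at most 10 in all, crops included, and the job is handed in when it is done.

```bash
ls; mkdir -p pics; python3 - <<'E'
from cell import robot, vision, observe
import cv2,numpy as np
for n in("scene","top"):
    c=vision.read_camera(n); cv2.imwrite(f"pics/{n}0.png",c["image"][:,:,::-1])
    np.savez(f"{n}0.npz",**c)
    print(n,c["fx"],c["fy"],c["cx"],c["cy"],np.round(c["pose"],4).tolist())
print(observe())
E
```

```text
cell.py
drive.py
pics
scene 433.2383370772152 433.2383370772152 312.16150881401165 195.79552480666646 [[0.6703, 0.5288, -0.5207, 1.3106], [0.742, -0.465, 0.483, -0.6148], [0.0133, -0.7101, -0.704, 1.0182], [0.0, 0.0, 0.0, 1.0]]
top 417.8810014589433 417.8810014589433 316.14571589361884 196.123582866672 [[0.0161, -0.9873, 0.1584, 0.4121], [-0.9998, -0.0181, -0.0113, -0.0102], [0.014, -0.1581, -0.9873, 1.3649], [0.0, 0.0, 0.0, 1.0]]
{'time': 0.1, 'qpos': array([-1.36199372e+00,  3.42652186e-01,  1.52489300e+00,  4.37159129e-05,
        1.27541219e+00, -1.46020602e-01]), 'qvel': array([-0.00137837, -0.0024566 , -0.00097022,  0.00011537, -0.00081644,
        0.00014849]), 'joint_efforts': array([ 1.98136011e-03, -4.32002699e+01, -2.44696659e+01,  7.18171801e-02,
        5.26236277e-02, -6.69518636e-05]), 'tool_pos': array([ 0.18239057, -0.49217914,  0.40412469]), 'tool_rot': array([-3.14024854e+00, -2.39929772e-04,  3.54810292e-01]), 'contact_force': array([ 0.06301765,  0.46563826, -0.68233264]), 'torque': array([0.05927592, 0.03693258, 0.01990179]), 'grip_force': 0.0, 'opening': 0.0918067366371888}
```

View pics/scene0.png

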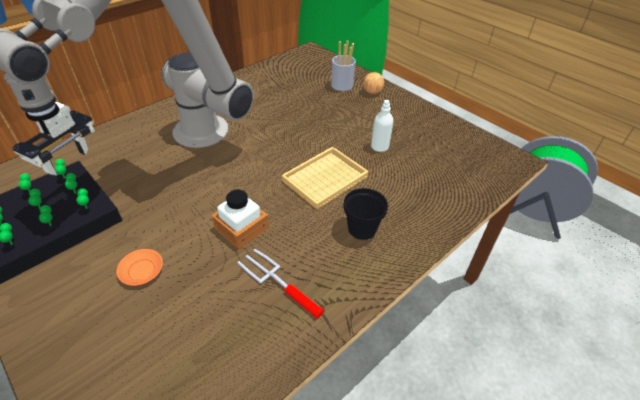

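View pics/top0.png

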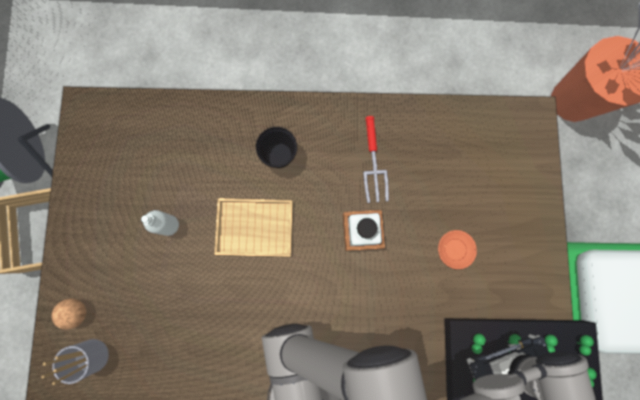

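The top view shows the lid at about (367,228), its caddy around it, the tray at (254,228), pot (277,148), saucer (458,250), spray (160,222). In the scene view the lid is at (237,198) and the tray at (325,177).

```bash
cat > h.py <<'E'
import numpy as np,cv2
def ray(c,uv):
    P=c["pose"];d=P[:3,:3]@np.array([(uv[0]-c["cx"])/c["fx"],(uv[1]-c["cy"])/c["fy"],1.]);return P[:3,3],d/np.linalg.norm(d)
def plane(c,uv,z):
    o,d=ray(c,uv);return o+d*(z-o[2])/d[2]
def tri(c1,u1,c2,u2):
    A=np.zeros((3,3));b=np.zeros(3);R=[ray(c1,u1),ray(c2,u2)]
    for o,d in R:
        M=np.eye(3)-np.outer(d,d);A+=M;b+=M@o
    x=np.linalg.solve(A,b);return x,[np.linalg.norm((np.eye(3)-np.outer(d,d))@(x-o)) for o,d in R]
def blob(m,roi):
    x0,y0,x1,y1=roi;k=np.zeros(m.shape,np.uint8);k[y0:y1,x0:x1]=m[y0:y1,x0:x1]
    cs,_=cv2.findContours(k,cv2.RETR_EXTERNAL,cv2.CHAIN_APPROX_NONE);return max(cs,key=cv2.contourArea)
E
python3 - <<'E'
from h import *
t=np.load("top0.npz");s=np.load("scene0.npz")
def dark(c):return (c["image"].max(2)<70).astype(np.uint8)
bt=blob(dark(t),(352,215,380,243));bs=blob(dark(s),(222,186,252,212))
for n,b in(("top",bt),("sc",bs)):
    print(n,cv2.boundingRect(b),cv2.minEnclosingCircle(b),cv2.fitEllipse(b))
m=cv2.moments(bt);ut=np.array([m['m10']/m['m00'],m['m01']/m['m00']])
m=cv2.moments(bs);us=np.array([m['m10']/m['m00'],m['m01']/m['m00']])
print("tri",ut,us,tri(t,ut,s,us)); print("z.138",plane(t,ut,.138))
hsv=cv2.cvtColor(t["image"],cv2.COLOR_RGB2HSV)
print("caddy px",hsv[212,365],hsv[247,365],hsv[230,347],"tray",hsv[228,254],"bench",hsv[270,330],"jar",hsv[218,355])
w=((hsv[...,1]<60)&(hsv[...,2]>120)).astype(np.uint8);bw=blob(w,(345,210,386,250))
r=cv2.minAreaRect(bw);print("jar",r);c=[plane(t,p,.012+.088)[:2] for p in cv2.boxPoints(r)];print(np.round(c,4),np.mean(c,0))
y=((hsv[...,0]>12)&(hsv[...,2]>150)&(hsv[...,1]>60)).astype(np.uint8);by=blob(y,(190,180,320,275))
r=cv2.minAreaRect(by);print("tray",r,cv2.contourArea(by));c=[plane(t,p,.028) for p in cv2.boxPoints(r)];print(np.round(c,4),np.mean(c,0))
im=cv2.resize(t["image"][190:265,200:400],None,fx=4,fy=4,interpolation=cv2.INTER_CUBIC);cv2.imwrite("pics/crop.png",im[:,:,::-1])
E
```

```text
top (358, 219, 18, 18) ((366.6767883300781, 227.81491088867188), 8.973092079162598) ((366.6944885253906, 227.79269409179688), (16.994548797607422, 17.314918518066406), 138.12161254882812)
sc (226, 190, 21, 19) ((236.46987915039062, 198.6325225830078), 10.596489906311035) ((236.4300537109375, 198.87673950195312), (18.23504066467285, 20.391687393188477), 78.62577056884766)
tri [366.70297749 227.80319535] [236.44425287 198.86724138] (array([ 0.5176825 , -0.17637665,  0.12822115]), [np.float64(0.000615172326096685), np.float64(0.0006151723260966355)])
z.138 [ 0.51717255 -0.17454426  0.138     ]
caddy px [ 12 121 181] [ 12 133 180] [ 12 127 177] tray [ 17 103 223] bench [ 15  75 132] jar [ 80   3 250]
jar ((364.5431213378906, 229.1040496826172), (31.633689880371094, 31.989925384521484), 85.91438293457031)
[[ 0.5601 -0.121 ]
 [ 0.5688 -0.2185]
 [ 0.4731 -0.2246]
 [ 0.4646 -0.1282]] [ 0.5166547  -0.17308981]
tray ((252.96932983398438, 226.9506378173828), (76.99219512939453, 58.517940521240234), 1.847610354423523) 4304.5
[[0.4324 0.2954 0.028 ]
 [0.6194 0.2996 0.028 ]
 [0.6158 0.0512 0.028 ]
 [0.4286 0.0524 0.028 ]] [0.52408144 0.17467132 0.028     ]
```

View pics/crop.png

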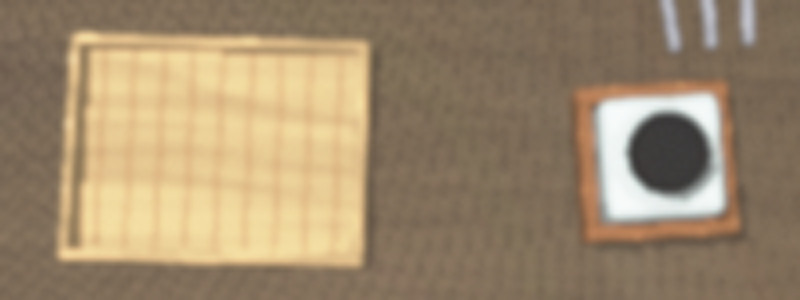

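The crop shows the tray (crop corners ~(70,35)-(370,265)) and the lid at (668,152), slightly off the centre of the white jar by parallax, as expected. I start moving above the lid and check the lid height against the scene view.

```bash
R='[[0.0265,-0.01128,0,0,0,0],[0.0265,-0.01128,0,0,0,0],[0.0265,-0.01128,0,0,0,0],[0.0265,-0.01128,0,0,0,0],[0.0265,-0.01128,0,0,0,0],[0.0265,-0.01128,0,0,0,0],[0.0265,-0.01128,0,0,0,0],[0.0265,-0.01128,0,0,0,0]]'; echo skip >/dev/null
python3 drive.py '[[0.0265,-0.0113,0,0,0,0],[0.0265,-0.0113,0,0,0,0],[0.0265,-0.0113,0,0,0,0],[0.0265,-0.0113,0,0,0,0],[0.0265,-0.0113,0,0,0,0],[0.0265,-0.0113,0,0,0,0],[0.0265,-0.0113,0,0,0,0],[0.0265,-0.0113,0,0,0,0]]'
python3 drive.py '[[0.0265,-0.0113,0,0,0,0],[0.0265,-0.0113,0,0,0,0],[0.0265,-0.0113,0,0,0,0],[0.0265,-0.0113,0,0,0,0],[0.0265,-0.0113,0,0,0,0],[0.0265,-0.0113,0,0,0,0],[0.0265,-0.0113,0,0,0,0],[0.0265,-0.0113,0,0,0,0]]'
python3 drive.py '[[0,0,0,0,0,0],[0,0,0,0,0,0]]'
python3 - <<'E'
from h import *
s=np.load("scene0.npz");t=np.load("top0.npz")
a=np.linspace(0,6.28,200)
for c in(s,t):
  for L in(.106,.112,.118):
    o=np.array([.517,-.1755])
    P=np.concatenate([np.c_[o[0]+.0305*np.cos(a),o[1]+.0305*np.sin(a),0*a+z] for z in(L,L+.024)])
    q=(P-c["pose"][:3,3])@c["pose"][:3,:3]
    u=c["cx"]+c["fx"]*q[:,0]/q[:,2];v=c["cy"]+c["fy"]*q[:,1]/q[:,2]
    print(L,u.min(),u.max(),v.min(),v.max())
E
```

```text
time: 0.77
tool_pos: [0.3506, -0.3327, 0.4045]
tool_rot: [-3.141, 0.0, 0.355]
contact_force: [0.2, 0.1, 0.3]
opening: 0.0915
grip_force: 0.0
time: 1.43
tool_pos: [0.518, -0.1742, 0.4043]
tool_rot: [-3.141, 0.001, 0.355]
contact_force: [0.8, -0.6, 0.2]
opening: 0.0919
grip_force: 0.0
time: 1.6
tool_pos: [0.5178, -0.1744, 0.4041]
tool_rot: [-3.141, 0.001, 0.358]
contact_force: [-0.6, 0.2, 0.3]
opening: 0.0919
grip_force: 0.0
0.106 226.01910169016787 248.0983267905009 190.79920365914396 211.55434943337303
0.112 225.7542828525925 247.91189270415288 189.327021471305 210.12146495048216
0.118 225.48756706045802 247.72421037561935 187.84499868374425 208.67879815827013
0.106 355.5131970434752 376.9432341009236 217.84027647101428 238.88916278212514
0.112 355.7270601464911 377.2641301874957 217.62368472341308 238.77470647732866
0.118 355.9429516411899 377.58812696451713 217.405007824162 238.65916073156774
```

```bash
python3 drive.py '[[-0.001,0,0.0225,0,0,0],[0,0,0.0225,0,0,0],[0,0,0.0225,0,0,0],[0,0,0.0225,0,0,0],[0,0,0.0135,0,0,0],[0,0,0.0095,0,0,0],[0,0,0,0,0,0]]'
python3 - <<'E'
from cell import robot, vision, observe
import cv2
c=vision.read_camera("scene")["image"][130:270,160:330]
cv2.imwrite("pics/grasp.png",cv2.resize(c,None,fx=4,fy=4,interpolation=cv2.INTER_CUBIC)[:,:,::-1])
E
```

```text
time: 2.18
tool_pos: [0.5152, -0.1764, 0.2898]
tool_rot: [-3.139, 0.003, 0.354]
contact_force: [0.8, 0.5, 0.1]
opening: 0.0919
grip_force: 0.0
```

View pics/grasp.png

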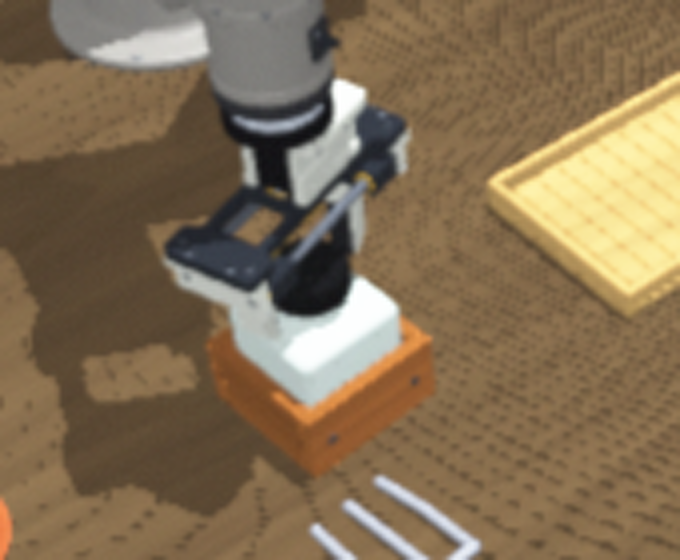

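The fingers straddle the lid (crop ~(310,280)), clear of the shoulder. I'll correct by 1.5 mm and close.

```bash
python3 drive.py '[[0.0018,0,0,0,0,0],[0,0,0,0,0,0],[0,0,0,0,0,0],[0,0,0,0,0,0],[0,0,0,0,0,0],[0,0,0,0,0,0],[0,0,0,0,0,0],[0,0,0,0,0,0]]' 0.05 30; python3 drive.py '[[0,0,0,0,0,0],[0,0,0,0,0,0],[0,0,0,0,0,0]]'
```

```text
time: 2.9
tool_pos: [0.5181, -0.1755, 0.2921]
tool_rot: [3.14, -0.001, 0.355]
contact_force: [0.1, -2.9, 1.7]
opening: 0.0609
grip_force: 30.0
time: 3.15
tool_pos: [0.5181, -0.1754, 0.292]
tool_rot: [3.14, -0.001, 0.355]
contact_force: [0.7, -3.4, 3.7]
opening: 0.0607
grip_force: 30.0
```

```bash
python3 drive.py '[[0,0,0.0005,0,0,0],[0,0,0.0005,0,0,0],[0,0,0.0005,0,0,0],[0,0,0.0005,0,0,0],[0,0,0,0,0,0]]';  python3 drive.py '[[0,0,0.0005,0,0,0],[0,0,0.0005,0,0,0],[0,0,0,0,0,0]]'
```

```text
time: 3.57
tool_pos: [0.5181, -0.1754, 0.2907]
tool_rot: [3.14, -0.001, 0.355]
contact_force: [-1.5, -3.0, 9.5]
opening: 0.061
grip_force: 30.0
time: 3.82
tool_pos: [0.5181, -0.1754, 0.29]
tool_rot: [3.14, -0.001, 0.355]
contact_force: [-1.1, -2.0, 10.2]
opening: 0.0608
grip_force: 30.0
```

```bash
python3 drive.py '[[0,0,0.0005,0,0,0],[0,0,0.0005,0,0,0],[0,0,0,0,0,0]]';  python3 drive.py '[[0,0,0.0005,0,0,0],[0,0,0.0005,0,0,0],[0,0,0,0,0,0]]'
```

```text
time: 4.07
tool_pos: [0.5181, -0.1754, 0.2892]
tool_rot: [3.14, -0.001, 0.355]
contact_force: [-2.0, -2.5, 13.8]
opening: 0.0605
grip_force: 30.0
time: 4.32
tool_pos: [0.5181, -0.1754, 0.2885]
tool_rot: [3.14, -0.001, 0.355]
contact_force: [-3.0, -1.8, 14.2]
opening: 0.0607
grip_force: 30.0
```

```bash
python3 drive.py '[[0,0,0.0005,0,0,0],[0,0,0.0005,0,0,0],[0,0,0,0,0,0]]';  python3 drive.py '[[0,0,0.0005,0,0,0],[0,0,0,0,0,0]]'
```

```text
time: 4.57
tool_pos: [0.518, -0.1754, 0.2881]
tool_rot: [3.139, -0.002, 0.355]
contact_force: [-4.5, -1.4, 18.2]
opening: 0.0607
grip_force: 30.0
time: 4.73
tool_pos: [0.518, -0.1753, 0.288]
tool_rot: [3.139, -0.002, 0.355]
contact_force: [-6.0, -1.0, 21.1]
opening: 0.0609
grip_force: 30.0
```

```bash
python3 drive.py '[[0,0,0,0,0,-0.12],[0,0,0,0,0,-0.12]]' - 35; python3 -c "
from cell import robot, vision, observe;o=observe();print(o['torque'],o['joint_efforts'][5],o['contact_force'])"; python3 drive.py '[[0,0,0,0,0,-0.12]]';python3 -c "
from cell import robot, vision, observe;o=observe();print(o['torque'],o['joint_efforts'][5])"
```

```text
time: 4.9
tool_pos: [0.5182, -0.1754, 0.288]
tool_rot: [3.138, -0.002, 0.599]
contact_force: [-4.1, -1.0, 21.4]
opening: 0.0608
grip_force: 35.0
[-0.21509118  0.75093821 -0.60247848] 1.4955923706293106 [-4.11128582 -0.96181505 21.44910358]
time: 4.98
tool_pos: [0.5182, -0.1755, 0.2881]
tool_rot: [3.138, -0.002, 0.719]
contact_force: [-4.6, -0.4, 21.3]
opening: 0.0607
grip_force: 35.0
[-0.14363313  0.64642357 -0.62662006] 1.2835494428873062
```

```bash
for i in 1; do python3 drive.py '[[0,0,0,0,0,-0.12],[0,0,0,0,0,-0.06]]';python3 -c "
from cell import robot, vision, observe;o=observe();print(o['torque'],o['joint_efforts'][5])"; done; python3 drive.py '[[0,0,0,0,0,0],[0,0,0,0,0,0]]';python3 -c "
from cell import robot, vision, observe;o=observe();print(o['torque'],o['joint_efforts'][5])"
```

```text
time: 5.15
tool_pos: [0.5182, -0.1755, 0.2881]
tool_rot: [3.138, -0.001, 0.9]
contact_force: [-4.3, -1.0, 21.1]
opening: 0.0609
grip_force: 35.0
[-0.20246672  0.72329169 -0.64997532] -0.4582064598798752
time: 5.32
tool_pos: [0.5182, -0.1755, 0.2881]
tool_rot: [3.138, -0.001, 0.894]
contact_force: [-4.1, -0.8, 20.9]
opening: 0.0607
grip_force: 35.0
[-0.24152639  0.67340318 -0.24214444] -0.3781889285892248
```

```bash
python3 drive.py '[[0,0,0,0,0,-0.12],[0,0,0,0,0,-0.06]]';python3 -c "
from cell import robot, vision, observe;o=observe();print(o['torque'],o['joint_efforts'][5])"
```

```text
time: 5.48
tool_pos: [0.5184, -0.1755, 0.2882]
tool_rot: [3.137, -0.001, 1.078]
contact_force: [-3.8, -1.5, 22.2]
opening: 0.0608
grip_force: 35.0
[-0.16355543  0.59603904 -0.94450193] -0.5336534790694714
```

```bash
T='python3 -c "
from cell import robot, vision, observe;o=observe();print(o[\"torque\"],o[\"joint_efforts\"][5])"'; python3 drive.py '[[0,0,-0.001,0,0,0],[0,0,-0.001,0,0,0],[0,0,-0.001,0,0,0],[0,0,0,0,0,0]]' - 30; eval "$T"; python3 drive.py '[[0,0,-0.001,0,0,0],[0,0,-0.001,0,0,0],[0,0,0,0,0,0]]'; eval "$T"
```

```text
time: 5.82
tool_pos: [0.5185, -0.1754, 0.29]
tool_rot: [3.138, -0.0, 1.075]
contact_force: [0.3, -2.1, 11.9]
opening: 0.0609
grip_force: 30.0
[-0.375304   -0.04671847  0.02646022] -0.019984872196801007
time: 6.07
tool_pos: [0.5185, -0.1755, 0.2915]
tool_rot: [3.138, -0.0, 1.075]
contact_force: [1.6, -2.4, 7.3]
opening: 0.0608
grip_force: 30.0
[-0.4885858  -0.25638022  0.01421012] -0.0239519658498466
```

```bash
T='python3 -c "
from cell import robot, vision, observe;o=observe();print(o[\"torque\"],o[\"joint_efforts\"][5])"'; python3 drive.py '[[0,0,-0.001,0,0,0],[0,0,-0.001,0,0,0],[0,0,0,0,0,0]]' ; eval "$T"; python3 drive.py '[[0,0,0,0,0,-0.03],[0,0,0,0,0,-0.03]]'; eval "$T"
```

```text
time: 6.32
tool_pos: [0.518, -0.1752, 0.2923]
tool_rot: [3.141, -0.0, 1.075]
contact_force: [2.1, -1.9, 3.0]
opening: 0.0605
grip_force: 30.0
[-0.3682653  -0.25645416  0.01329945] 0.03351939492858946
time: 6.48
tool_pos: [0.5179, -0.1752, 0.2922]
tool_rot: [-3.141, 0.0, 1.136]
contact_force: [0.2, -2.3, 4.0]
opening: 0.0606
grip_force: 30.0
[-0.50332027 -0.11602858 -0.10878246] 0.4582781530916691
```

```bash
T='python3 -c "
from cell import robot, vision, observe;o=observe();print(o[\"torque\"],o[\"joint_efforts\"][5])"'; python3 drive.py '[[0,0,0,0,0,-0.06],[0,0,0,0,0,-0.06]]'; eval "$T";python3 drive.py '[[0,0,0,0,0,-0.06],[0,0,0,0,0,-0.06]]'; eval "$T"
```

```text
time: 6.65
tool_pos: [0.5178, -0.1753, 0.2922]
tool_rot: [-3.141, 0.0, 1.257]
contact_force: [-0.7, -2.9, 4.3]
opening: 0.0606
grip_force: 30.0
[-0.47870267 -0.00800517 -0.08297121] 0.9528074786067009
time: 6.82
tool_pos: [0.5178, -0.1753, 0.2922]
tool_rot: [-3.141, 0.0, 1.378]
contact_force: [0.3, -3.4, 3.0]
opening: 0.0612
grip_force: 30.0
[-0.52116949 -0.1073009  -0.13358143] 0.8763047307729721
```

Torque has fallen to about 0.1 N m with a firm grip, so the lid is loose. Now I spin it off, following the climb.

```bash
T='python3 -c "
from cell import robot, vision, observe;o=observe();print(o[\"torque\"][2])"'; python3 drive.py '[[0,0,-0.0005,0,0,-0.12],[0,0,-0.0005,0,0,-0.12],[0,0,-0.0005,0,0,-0.12],[0,0,-0.0005,0,0,-0.12]]' - 25; eval "$T";python3 drive.py '[[0,0,-0.0005,0,0,-0.12],[0,0,-0.0005,0,0,-0.12],[0,0,-0.0005,0,0,-0.12],[0,0,-0.0005,0,0,-0.12]]'; eval "$T"
```

```text
time: 7.15
tool_pos: [0.518, -0.1752, 0.2937]
tool_rot: [-3.142, -0.0, 1.86]
contact_force: [3.0, -2.6, -0.5]
opening: 0.061
grip_force: 25.0
-0.034935903243041536
time: 7.48
tool_pos: [0.5182, -0.1752, 0.2959]
tool_rot: [3.141, 0.0, 2.34]
contact_force: [3.3, -1.9, 1.0]
opening: 0.0605
grip_force: 25.0
-0.08196137515841449
```

```bash
T='python3 -c "
from cell import robot, vision, observe;o=observe();print(o[\"torque\"][2])"'; python3 drive.py '[[0,0,-0.0004,0,0,-0.12],[0,0,-0.0004,0,0,-0.12],[0,0,-0.0004,0,0,-0.12],[0,0,-0.0004,0,0,-0.12],[0,0,-0.0004,0,0,-0.12]]'; eval "$T";python3 drive.py '[[0,0,-0.001,0,0,0],[0,0,-0.001,0,0,0],[0,0,-0.001,0,0,0],[0,0,0,0,0,0]]'; eval "$T"
```

```text
time: 7.9
tool_pos: [0.518, -0.1748, 0.2976]
tool_rot: [3.141, -0.001, 2.941]
contact_force: [3.6, -1.0, -0.6]
opening: 0.0609
grip_force: 25.0
-0.030468787218589526
time: 8.23
tool_pos: [0.5179, -0.175, 0.3011]
tool_rot: [3.141, -0.0, 2.932]
contact_force: [0.8, -0.0, -1.2]
opening: 0.0613
grip_force: 25.0
-0.0030757609505857007
```

```bash
python3 drive.py '[[0,0,-0.002,0,0,0],[0,0,-0.002,0,0,0]]'; python3 drive.py '[[0,0,-0.005,0,0,0],[0,0,-0.01,0,0,0],[0,0,-0.015,0,0,0],[0,0,-0.015,0,0,0],[0,0,-0.015,0,0,0],[0,0,0,0,0,0],[0,0,0,0,0,0]]' 
python3 - <<'E'
from cell import robot, vision, observe
import cv2
c=vision.read_camera("scene")["image"][100:270,150:380]
cv2.imwrite("pics/lift.png",cv2.resize(c,None,fx=3,fy=3,interpolation=cv2.INTER_CUBIC)[:,:,::-1])
E
```

```text
time: 8.4
tool_pos: [0.5178, -0.1751, 0.3052]
tool_rot: [3.142, -0.001, 2.934]
contact_force: [0.3, 0.1, -0.7]
opening: 0.061
grip_force: 25.0
time: 8.98
tool_pos: [0.5179, -0.1752, 0.3663]
tool_rot: [-3.141, 0.002, 2.935]
contact_force: [0.1, -0.2, -0.8]
opening: 0.0609
grip_force: 25.0
```

View pics/lift.png

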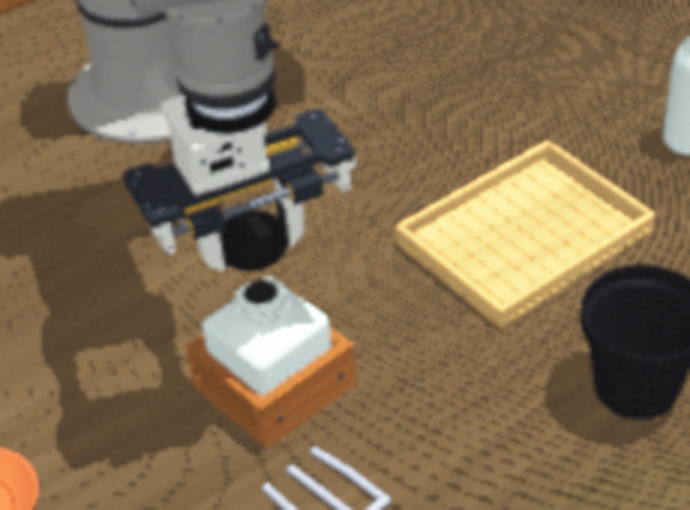

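Lid held level (crop (250,240)), jar standing in its pocket (265,340). Carrying it to the tray.

```bash
python3 drive.py '[[0.0023,0.0125,0,0,0,0],[0.0047,0.025,0,0,0,0],[0.0047,0.025,0,0,0,0],[0.0047,0.025,0,0,0,0],[0.0047,0.025,0,0,0,0],[0.0047,0.025,0,0,0,0],[0.0047,0.025,0,0,0,0],[0.0047,0.025,0,0,0,0]]'; python3 drive.py '[[0.0047,0.025,0,0,0,0],[0.0047,0.025,0,0,0,0],[0.0047,0.025,0,0,0,0],[0.0047,0.025,0,0,0,0],[0.0047,0.025,0,0,0,0],[0.0047,0.025,0,0,0,0],[0.0023,0.0075,0,0,0,0],[0,0,0,0,0,0]]'; python3 drive.py '[[0,0,0.02,0,0,0],[0,0,0.03,0,0,0],[0,0,0.03,0,0,0],[0,0,0.03,0,0,0],[0,0,0.02,0,0,0],[0,0,0.01,0,0,0],[0,0,0,0,0,0],[0,0,0,0,0,0]]'
python3 - <<'E'
from cell import robot, vision, observe
import cv2
c=vision.read_camera("scene")["image"][80:250,230:430]
cv2.imwrite("pics/tray.png",cv2.resize(c,None,fx=3.5,fy=3.5,interpolation=cv2.INTER_CUBIC)[:,:,::-1])
E
```

```text
time: 9.7
tool_pos: [0.5214, 0.0176, 0.3642]
tool_rot: [-3.142, -0.002, 2.935]
contact_force: [-0.5, -0.6, -0.9]
opening: 0.0607
grip_force: 25.0
time: 10.37
tool_pos: [0.5236, 0.1782, 0.3642]
tool_rot: [-3.141, -0.002, 2.938]
contact_force: [-0.7, -0.2, -0.5]
opening: 0.0612
grip_force: 25.0
time: 11.03
tool_pos: [0.5247, 0.1754, 0.2254]
tool_rot: [-3.141, -0.0, 2.934]
contact_force: [-0.3, 0.5, -1.1]
opening: 0.0611
grip_force: 25.0
```

View pics/tray.png

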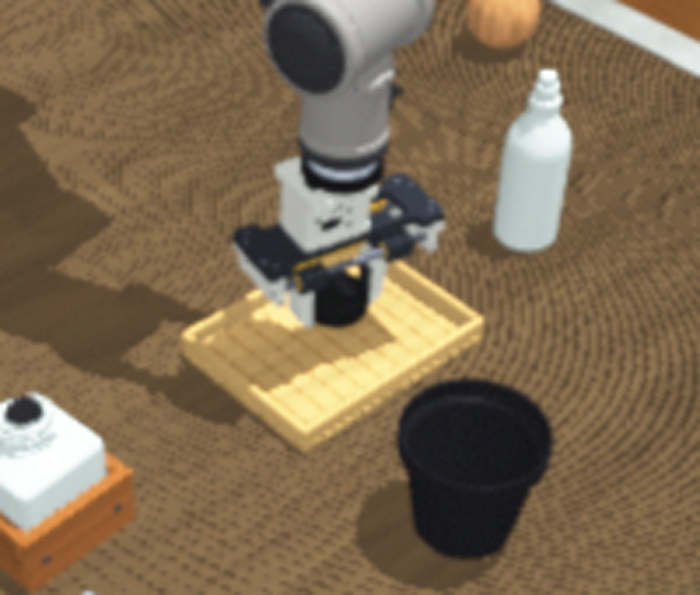

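Lid hangs level over the tray's middle (crop (340,295)). Lowering carefully.

```bash
python3 drive.py '[[0,0,0.01,0,0,0],[0,0,0.01,0,0,0],[0,0,0.008,0,0,0],[0,0,0.003,0,0,0],[0,0,0,0,0,0]]' - 15; python3 drive.py '[[0,0,0.002,0,0,0],[0,0,0.002,0,0,0],[0,0,0,0,0,0]]';python3 drive.py '[[0,0,0.001,0,0,0],[0,0,0.001,0,0,0],[0,0,0,0,0,0]]';python3 drive.py '[[0,0,0.001,0,0,0],[0,0,0.001,0,0,0],[0,0,0,0,0,0]]'
```

```text
time: 11.5
tool_pos: [0.5241, 0.1759, 0.1931]
tool_rot: [-3.141, -0.002, 2.935]
contact_force: [0.8, 0.0, -2.1]
opening: 0.0614
grip_force: 15.0
time: 11.75
tool_pos: [0.5245, 0.176, 0.19]
tool_rot: [-3.142, 0.0, 2.935]
contact_force: [-0.8, 0.4, -0.0]
opening: 0.061
grip_force: 15.0
time: 12.0
tool_pos: [0.5245, 0.1759, 0.1882]
tool_rot: [-3.142, 0.0, 2.935]
contact_force: [-0.1, -0.6, -0.5]
opening: 0.061
grip_force: 15.0
time: 12.25
tool_pos: [0.5245, 0.1759, 0.1861]
tool_rot: [-3.141, -0.0, 2.935]
contact_force: [-0.4, 0.5, -0.2]
opening: 0.0612
grip_force: 15.0
```

```bash
for i in 1; do python3 drive.py '[[0,0,0.001,0,0,0],[0,0,0,0,0,0]]'|grep -E 'pos|contact'; python3 drive.py '[[0,0,0.001,0,0,0],[0,0,0,0,0,0]]'|grep -E 'pos|contact';  python3 drive.py '[[0,0,0.0005,0,0,0],[0,0,0,0,0,0]]'|grep -E 'pos|contact'; done
```

```text
tool_pos: [0.5245, 0.176, 0.1853]
contact_force: [-0.1, 0.1, 0.8]
tool_pos: [0.5245, 0.176, 0.1852]
contact_force: [-3.7, -0.8, 10.7]
tool_pos: [0.5245, 0.1759, 0.1852]
contact_force: [-4.8, -0.8, 14.4]
```

```bash
python3 drive.py '[[0,0,-0.001,0,0,0],[0,0,-0.0007,0,0,0],[0,0,0,0,0,0]]' - 4|grep -E 'pos|contact|grip'; python3 drive.py '[[0,0,0,0,0,0],[0,0,0,0,0,0],[0,0,0,0,0,0],[0,0,0,0,0,0],[0,0,0,0,0,0]]' 0.08; python3 drive.py '[[0,0,-0.005,0,0,0],[0,0,-0.01,0,0,0],[0,0,-0.02,0,0,0],[0,0,-0.03,0,0,0],[0,0,-0.03,0,0,0],[0,0,-0.03,0,0,0],[0,0,-0.03,0,0,0],[0,0,0,0,0,0]]'; python3 drive.py '[[0,-0.03,0,0,0,0],[0,-0.04,0,0,0,0],[0,-0.04,0,0,0,0],[0,-0.04,0,0,0,0],[0,-0.03,0,0,0,0],[0,0,0,0,0,0],[0,0,0,0,0,0]]'
python3 - <<'E'
from cell import robot, vision, observe
from h import *
for n,(x0,y0,x1,y1) in(("scene",(200,100,400,250)),("top",(200,130,400,270))):
    c=vision.read_camera(n); cv2.imwrite(f"pics/{n}9.png",cv2.resize(c["image"][y0:y1,x0:x1],None,fx=4,fy=4,interpolation=cv2.INTER_CUBIC)[:,:,::-1])
    if n=="top":
        b=blob((c["image"].max(2)<70).astype(np.uint8),(225,205,285,250));(u,v),r=cv2.minEnclosingCircle(b);print(u,v,r,plane(c,(u,v),.03))
E
```

```text
tool_pos: [0.5245, 0.176, 0.1854]
contact_force: [0.5, -0.5, -0.5]
grip_force: 4.0
time: 13.42
tool_pos: [0.5245, 0.1759, 0.1853]
tool_rot: [-3.141, -0.0, 2.935]
contact_force: [-0.4, -1.7, 1.2]
opening: 0.08
grip_force: 0.6
time: 14.08
tool_pos: [0.5255, 0.1763, 0.3476]
tool_rot: [3.137, 0.011, 2.935]
contact_force: [1.1, 0.1, 0.3]
opening: 0.0798
grip_force: 0.0
time: 14.67
tool_pos: [0.4872, -0.0015, 0.3409]
tool_rot: [3.141, 0.001, 2.931]
contact_force: [-0.9, -0.3, -0.4]
opening: 0.0802
grip_force: 0.0
253.5 227.5 7.905794143676758 [0.52115575 0.17272833 0.03      ]
```

View pics/scene9.png

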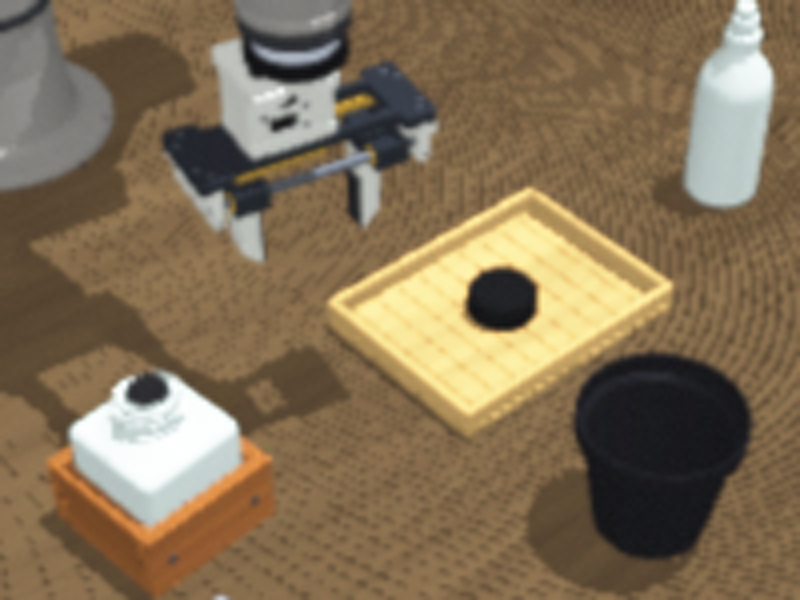

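The lid lies flat in the middle of the tray (crop (502,298)), the jar stands in its pocket (150,460), and the gripper is clear.

```bash
python3 -c "
from cell import robot, vision, observe;print(robot.hand_in())"
```

```text
the job is handed in; nothing more can be done
None
```

The job is handed in, with no verdict returned: the lid came loose and lies flat near the middle of the tray, the jar stands in its pocket, and no bystander was touched as far as the pictures show; it took about 15 s, with grip set at most to 35 N a side.

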